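# Load the thread stand in reverse order

## Robot

A 6-joint arm with a two-finger parallel gripper is mounted at the origin on the work surface. World frame = base frame: x ahead of the robot, y to its left, z up, the work surface at z = 0. Lengths are in m, angles in rad, forces in N, time in s.
With the tool pointing down it reaches from about 0.375 to 0.9 m from the base axis. Payload 3.1 kg.
Tool frame: the origin (TCP) lies on the centre line of the jaws, within the pads' length; the fingertips stand 17 mm ahead of it and the grasp point (between the pads) lies 2 mm behind it; y points along the fingers, z is the direction in which the jaws open and shut, and the axes are right-handed (so a half turn about y gives the same grasp; the last joint's range is limited). The gripper opens to 85 mm and grips with 20 to 120 N. Pads are 22 mm wide; open, the fingers measure 114 mm over their backs; the gripper's body (76 mm by 85 mm) begins 54 mm behind the grasp point. The pads swing forward as they close: fully open they stand 13 mm farther back than shut.
Start: joints at [0.997, 0.527, 1.433, -0, 1.181, -0.178], TCP at [0.241, 0.577, 0.248] pointing down, gripper open.
Joint ranges: [-3.08, 3.08], [-0.75, 2.2], [0.22, 2.44], [-1.43, 4.57], [0, 2.65], [-2.85, 2.85]. Speed limits (rad/s): [2.79, 2.79, 3.14, 3.14, 3.14, 3.14].

## Interface

Orientations are given as a unit quaternion [x, y, z, w].
In Python, from station import manip gives the robot as it stands.
- The arm moves only by the shell command python3 -m handwheel 'ROWS' [FORCE]. ROWS is JSON, one flat list of numbers, 7 for each row, row after row: the shift along the tool's x, y, z in cm, then the turn, a rotation vector about the tool's x, y, z in rad, then the finger opening in cm, from 0 to 8.54. A call has 1 to 10 rows; each row is the pose to reach, as a shift and turn from the pose commanded when the call began, along the tool's axes at that moment; what a row does not reach only later rows make up. A row lasts 1/12 s, in which the tool goes at most 41.7 mm and 7.16 degrees, less where a joint would pass 70% of its speed; a pose out of reach is approached as far as the arm can. A call with a gripper value outside its range is refused whole. The fingers move at their own pace and stop on an object; FORCE is the grip in N (left out, the last holds). Time passes only in rows, so rows that repeat a pose let the fingers close. It gives the time, the measured TCP pose, the force and the opening at its end, in the units of the state.
- manip.sense(): the state, without advancing time (a new reading comes with each control period).
- manip.snapshot(name): name is "side" or "top"; returns a dict with "frame" (400x640x3 uint8, red, green, blue), "depth" (400x640 float32, m along the optical axis (not along the pixel's ray), 0 where there is no reading), "camera_matrix" (3x3 intrinsics, pixels), "k1" (the pictures are not rectified: a ray, as slopes to the right and down, at radius r is drawn at 1 + k1 r^2 times it, then the intrinsics apply), "rvec" (rotation vector, rad) and "tvec" (3), from world to camera coordinates, as OpenCV has them. Camera axes: x right, y down, z forward; pixel columns grow to the right and rows downward; lengths in m; the calibration is good to about 2 mm. A picture is of the moment at which its call begins.
- manip.sign_off(): hands the job in, once; it reports no verdict.
The state is a dict: "t": time; "q": joint angles; "qd": joint speeds; "tau": joint torques, N m; "tcp_pos": TCP position; "tool_rot": TCP orientation; "force": force on the tool from outside, world axes, zero at the start; "ft_torque": the same for the moment, N m; "finger_gap": opening from 0.0 (shut) to 1.0 (fully open).
Only numpy, scipy, OpenCV 4.12 (cv2) and the standard library are available. Lean on these libraries where they do the work, as an engineer would, in place of code of your own. Each camera call takes 0.05 s, during which the arm holds its last target.

## Task

Move the four thread spools from the wooden rack onto the pins of the light-blue thread stand, one to each pin, in reverse order: the spool from the rack's yellow-marked end goes on the pin farthest from the stand's yellow mark, the next one beside it, and so on, so that the last ends up at the stand's yellow mark. Each must end standing fully down on the stand over its pin, and no spool may be laid down, knocked over or turned over on the way.

Things in the scene. Friction and masses are not known exactly. Their poses are not given: they have to be found in the camera images.
- spool_red: Spool wound with red thread, a rigid upright tube 70 mm tall, open at both ends: red winding 44 mm in diameter from 3 to 67 mm height, on a white core tube 27 mm in diameter with a bore of 22 mm. About 0.12 kg, loose. Starts standing over a pin of the wooden rack. Origin: centre of its underside; z along its axis, up.
- spool_blue: Spool wound with blue thread, a rigid upright tube 70 mm tall, open at both ends: blue winding 44 mm in diameter from 3 to 67 mm height, on a white core tube 27 mm in diameter with a bore of 22 mm. About 0.12 kg, loose. Starts standing over a pin of the wooden rack. Origin: centre of its underside; z along its axis, up.
- spool_green: Spool wound with green thread, a rigid upright tube 70 mm tall, open at both ends: green winding 44 mm in diameter from 3 to 67 mm height, on a white core tube 27 mm in diameter with a bore of 22 mm. About 0.12 kg, loose. Starts standing over a pin of the wooden rack. Origin: centre of its underside; z along its axis, up.
- spool_black: Spool wound with black thread, a rigid upright tube 70 mm tall, open at both ends: black winding 44 mm in diameter from 3 to 67 mm height, on a white core tube 27 mm in diameter with a bore of 22 mm. About 0.12 kg, loose. Starts standing over a pin of the wooden rack. Origin: centre of its underside; z along its axis, up.
- tag_red: Flat red name-plate, 22 x 40 x 4 mm, fixed on the wooden rack beside the pin from which the red spool comes (it stays there and so records the starting order). Origin: centre of its underside, at the rack's top face; the pin stands 46 mm from it along its -x axis.
- tag_blue: Flat blue name-plate, 22 x 40 x 4 mm, fixed on the wooden rack beside the pin from which the blue spool comes (it stays there and so records the starting order). Origin: centre of its underside, at the rack's top face; the pin stands 46 mm from it along its -x axis.
- tag_green: Flat green name-plate, 22 x 40 x 4 mm, fixed on the wooden rack beside the pin from which the green spool comes (it stays there and so records the starting order). Origin: centre of its underside, at the rack's top face; the pin stands 46 mm from it along its -x axis.
- tag_black: Flat black name-plate, 22 x 40 x 4 mm, fixed on the wooden rack beside the pin from which the black spool comes (it stays there and so records the starting order). Origin: centre of its underside, at the rack's top face; the pin stands 46 mm from it along its -x axis.
- rack: Wooden storage rack, fixed: base board 95 (x) x 290 (y) x 20 mm high, with a row of four upright wooden pins 6 mm in diameter rising 40 mm above the board's top, at x = -12 mm and y = -112.5, -37.5, 37.5, 112.5 mm in its frame. A yellow block, 12 mm along y and 26 mm high, marks its +y end. Origin: centre of the underside, on the table; z up.
- stand: Light-blue thread stand of the sewing machine, fixed: base plate 80 (x) x 290 (y) x 20 mm high, with a row of four upright steel pins 6 mm in diameter rising 40 mm above the plate's top, at x = 0 and y = -112.5, -37.5, 37.5, 112.5 mm in its frame, all empty at the start. A yellow block, 12 mm along y and 26 mm high, marks its +y end. Origin: centre of the underside, on the table; z up.

How it is judged:
By the outcome, as a careful person would: the job done as asked, in the order asked, and still so for the second after the job is handed in, with the robot touching nothing.
It also fails if it takes over 90 s, if anything falls off the work surface, if the arm or the gripper's body presses on something with over 40 N, if the wrist force passes 120 N, or if a joint passes its speed limit or range.

## Working session

There is one attempt and no reset: what is moved stays moved. The work goes in short steps, Python scripts to look and compute and a shell command to move; the robot and the scene stay as the last step left them, time stands still between calls to the robot, and variables do not carry over. Pictures are saved under pics/ and viewed, and the job is handed in when it is done.

```bash
mkdir -p pics; ls
python3 - <<'E'
from station import manip
import cv2,numpy as np
s=manip.sense();print({k:np.round(v,3).tolist() for k,v in s.items()})
for n in("top","side"):
    d=manip.snapshot(n);cv2.imwrite(f"pics/{n}0.png",d["frame"][:,:,::-1])
    print(n,d["camera_matrix"],d["k1"],d["rvec"],d["tvec"])
E
```

```text
pics
{'t': 0.0, 'q': [0.996, 0.528, 1.434, 0.0, 1.181, -0.179], 'qd': [0.001, -0.001, -0.0, -0.0, -0.002, -0.0], 'tau': [-0.0, -44.235, -17.803, -0.0, 0.008, -0.0], 'tcp_pos': [0.241, 0.576, 0.247], 'tool_rot': [0.694, -0.139, 0.139, -0.693], 'force': [-0.655, 0.362, 0.674], 'ft_torque': [0.019, -0.026, -0.011], 'finger_gap': 0.997}
top [[511.04464861   0.         323.53448049]
 [  0.         511.04464861 196.25003305]
 [  0.           0.           1.        ]] -0.07665372545970538 [ 2.20022188 -2.1687096   0.07538307] [-0.02856368  0.56499537  0.78663223]
side [[422.9135746    0.         321.12824692]
 [  0.         422.9135746  205.06822914]
 [  0.           0.           1.        ]] 0.016156370118464693 [ 0.86765743 -2.3856112   1.19640955] [0.43266821 0.26710629 0.4301783 ]
```

View pics/top0.png

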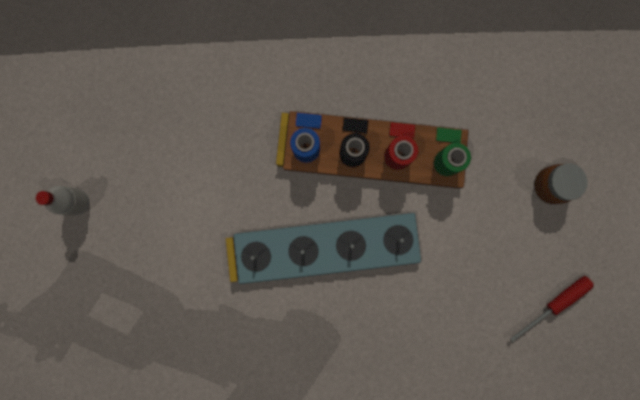

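View pics/side0.png

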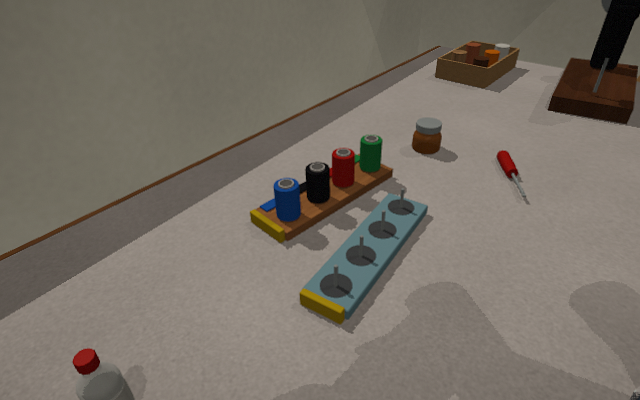

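The top view shows the rack with its yellow end on the left: blue (305,143), black (354,149), red (403,152), green (456,157). The stand's yellow mark is at (232,258), with pins at about (256,257), (303,251), (351,245) and (401,240). So blue goes to the far right pin, and green to the pin at the yellow mark.

```bash
cat > h.py <<'E'
import numpy as np,cv2
from scipy.spatial.transform import Rotation as R
from station import manip
def ray(d,uv):
    K=d["camera_matrix"];p=np.atleast_2d(np.array(uv,float))
    n=cv2.undistortPoints(p[:,None],K,np.array([d["k1"],0,0,0,0.]))[:,0]
    Rm=cv2.Rodrigues(np.array(d["rvec"]))[0];t=np.array(d["tvec"])
    return -Rm.T@t,np.c_[n,np.ones(len(n))]@Rm
def onz(d,uv,z):
    c,r=ray(d,uv);return c+r*((z-c[2])/r[:,2])[:,None]
def proj(d,P):
    return cv2.projectPoints(np.atleast_2d(np.array(P,float)),np.array(d["rvec"]),np.array(d["tvec"]),d["camera_matrix"],np.array([d["k1"],0,0,0,0.]))[0][:,0]
def blobs(mask,amin=15):
    cs,_=cv2.findContours(mask.astype(np.uint8),cv2.RETR_EXTERNAL,cv2.CHAIN_APPROX_NONE)
    return sorted([c for c in cs if cv2.contourArea(c)>amin],key=cv2.contourArea,reverse=True)
def delta(target):  # world displacement to tool axes in cm
    s=manip.sense();return R.from_quat(s["tool_rot"]).inv().apply(np.array(target)-s["tcp_pos"])*100
E
python3 - <<'E'
from h import *
d=manip.snapshot("top");f=d["frame"];hsv=cv2.cvtColor(f,cv2.COLOR_RGB2HSV)
print("cam",ray(d,[[320,200]])[0])
for n,uv in dict(blue=(305,143),black=(354,149),red=(403,152),green=(456,157),stand=(330,270),yel=(232,258),rack=(330,175),tagbl=(308,120)).items():
    print(n,hsv[uv[1],uv[0]],f[uv[1],uv[0]],round(float(d["depth"][uv[1],uv[0]]),3))
m=cv2.inRange(hsv,(85,60,60),(105,255,255));m[:200]=0
m=cv2.morphologyEx(m,cv2.MORPH_CLOSE,np.ones((35,35)))
c=blobs(m)[0];P=onz(d,c[:,0],0.02)[:,:2]
print(cv2.minAreaRect(P.astype(np.float32)*1000))
y=cv2.inRange(hsv,(20,120,60),(32,255,255))
for c in blobs(y)[:3]: print("yel",c[:,0].mean(0),onz(d,c[:,0].mean(0),.026)[0])
print("pin tips approx",onz(d,[(253,258),(303,251),(351,245),(401,240)],.06).round(4).tolist())
cv2.imwrite("pics/crop.png",cv2.resize(f[100:300,215:485],None,fx=2.9,fy=2.9,interpolation=cv2.INTER_CUBIC)[:,:,::-1])
E
```

```text
cam [ 0.50832733 -0.02225572  0.82458106]
blue [13 87 35] [35 28 23] 0.772
black [  9 151  27] [27 16 11] 0.771
red [13 41 44] [44 40 37] 0.805
green [15 21 48] [48 46 44] 0.783
stand [92 52 93] [74 92 93] 0.799
yel [ 22 183 117] [117  94  33] 0.796
rack [13 59 61] [61 53 47] 0.829
tagbl [108 187  94] [25 52 94] 0.813Traceback (most recent call last):
  File "<stdin>", line 8, in <module>
IndexError: list index out of range
```

Run:
```python
from h import *
d=manip.snapshot("top");f=d["frame"];hsv=cv2.cvtColor(f,cv2.COLOR_RGB2HSV)
m=cv2.inRange(hsv,(80,40,50),(105,255,255));m[:200]=0
m=cv2.morphologyEx(m,cv2.MORPH_CLOSE,np.ones((7,7)))
c=cv2.convexHull(blobs(m)[0]);P=onz(d,c[:,0],0.02)[:,:2]
r=cv2.minAreaRect(P.astype(np.float32)*1000);print(r,cv2.boxPoints(r).tolist())
y=cv2.inRange(hsv,(20,120,60),(32,255,255))
for c in blobs(y)[:3]: print("yel",c[:,0].mean(0),onz(d,c[:,0].mean(0),.026)[0])
# white rings / windings
for n,lo,hi in(("blue",(105,150,30),(120,255,255)),("red",(0,190,40),(6,255,255)),("green",(50,120,20),(80,255,255)),("tagorange",(200,0,0),(200,0,0))):
    for c in blobs(cv2.inRange(hsv,lo,hi))[:3]: print(n,cv2.boundingRect(c),cv2.contourArea(c))
cv2.imwrite("pics/crop.png",cv2.convertScaleAbs(cv2.resize(f[100:300,215:485],None,fx=2.9,fy=2.9,interpolation=cv2.INTER_CUBIC)[:,:,::-1],alpha=1.8))
```

```text
((484.0870056152344, -26.485824584960938), (77.62244415283203, 285.72705078125), 7.3572235107421875) [[427.3009033203125, 110.23152923583984], [463.88970947265625, -173.14312744140625], [540.8731079101562, -163.20318603515625], [504.2843017578125, 120.17147827148438]]
yel [282.01754386 138.54385965] [0.65547404 0.04656208 0.026     ]
yel [231.10416667 259.04166667] [0.46471609 0.12224878 0.026     ]
blue (291, 128, 28, 34) 659.0
blue (297, 114, 24, 14) 238.5
red (387, 123, 31, 46) 881.0
red (548, 278, 44, 36) 532.0
red (37, 192, 15, 12) 88.5
green (435, 129, 35, 46) 1030.5
```

View pics/crop.png

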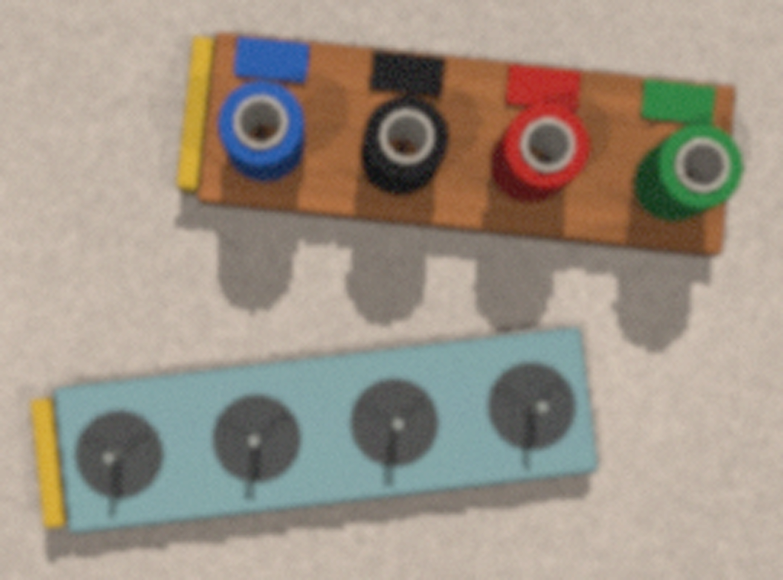

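Run:
```python
from h import *
d=manip.snapshot("top")
def px(L): return (np.array(L,float)+.5)/2.9-.5+[215,100]
def show(n,L,z):
    P=onz(d,px(L),z)[:,:2];print(n,(P*1000).round(1).tolist(),"gaps",np.linalg.norm(np.diff(P,axis=0),axis=1).round(4));return P
show("pin tips",[(109,458),(254,440),(398,424),(543,408)],.06)
show("discs",[(119,454),(256,438),(394,422),(532,406)],.02)
S=show("spools",[(261,124),(407,136),(548,144),(704,164)],.09)
T=show("tags",[(271,60),(407,73),(543,86),(679,101)],.024)
y=(T[0]-T[3])/np.linalg.norm(T[0]-T[3]);x=np.array([y[1],-y[0]]);print("rack y",y,"x",x)
print("rack pins",((T-.046*x)*1000).round(1).tolist(),"off",((S-T+.046*x)*1000).round(1).tolist())
s=manip.sense();print(R.from_quat(s["tool_rot"]).as_matrix().round(3))
# side view check: project estimates
e=manip.snapshot("side");im=e["frame"][:,:,::-1].copy()
D=onz(d,px([(119,454),(256,438),(394,422),(532,406)]),.02)
for p in proj(e,D+[0,0,.04]):cv2.circle(im,tuple(map(int,p.round())),2,(0,0,255),-1)
for p in proj(e,np.c_[S,[.09]*4]):cv2.circle(im,tuple(map(int,p.round())),2,(0,255,255),-1)
cv2.imwrite("pics/s1.png",cv2.resize(im[120:330,230:450],None,fx=2.8,fy=2.8))
```

```text
pin tips [[469.3, 84.5], [479.7, 10.0], [488.9, -63.9], [498.1, -138.5]] gaps [0.0752 0.0745 0.0752]
discs [[469.5, 84.7], [479.3, 10.6], [489.0, -63.9], [498.6, -138.6]] gaps [0.0747 0.0751 0.0754]
spools [[638.4, 8.0], [633.4, -65.2], [630.4, -136.0], [621.7, -214.8]] gaps [0.0734 0.0708 0.0793]
tags [[685.7, 5.8], [679.5, -68.8], [673.5, -143.5], [666.5, -218.5]] gaps [0.0749 0.0749 0.0754]
rack y [0.08500876 0.9963802 ] x [ 0.9963802  -0.08500876]
rack pins [[639.8, 9.7], [633.7, -64.9], [627.7, -139.6], [620.7, -214.6]] off [[-1.4, -1.8], [-0.3, -0.4], [2.8, 3.5], [1.0, -0.2]]
[[ 0.923 -0.001  0.386]
 [-0.386 -0.001  0.923]
 [-0.    -1.    -0.001]]
```

View pics/s1.png

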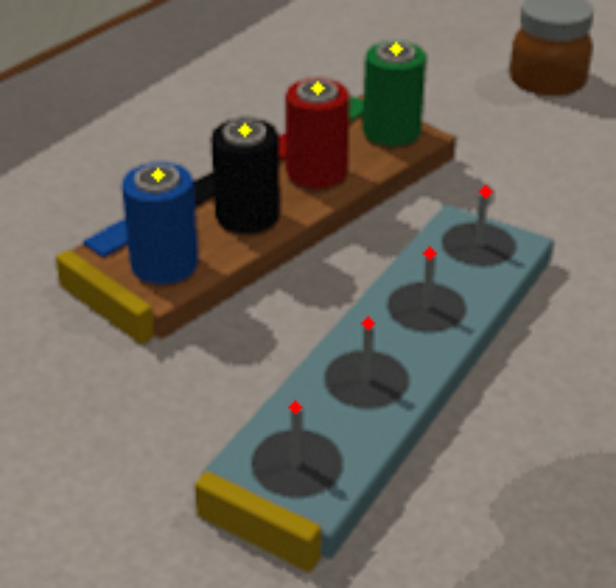

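The measurements agree: pin gaps are 75 mm, pin tips lie over the disc centres, and both match in the side view. Spool offsets are within the bore clearance. Next I go over blue, turning the jaws along world x. After that tool x = −y, tool y = −z and tool z = +x in world axes.

```bash
python3 -m handwheel '[2.94,0,-1.85,0,0.1175,0,8.5, 5.88,0,-3.7,0,0.235,0,8.5, 8.82,0,-5.55,0,0.3525,0,8.5, 11.76,0,-7.4,0,0.47,0,8.5, 14.7,0,-9.25,0,0.5875,0,8.5, 17.64,0,-11.1,0,0.705,0,8.5, 20.58,0,-12.95,0,0.8225,0,8.5, 23.52,0,-14.8,0,0.94,0,8.5, 26.46,0,-16.65,0,1.0575,0,8.5, 29.4,0,-18.5,0,1.1746,0,8.5]' 40
python3 -c "
from h import *
print(delta([.6385,.0085,.16]),R.from_quat(manip.sense()['tool_rot']).as_matrix().round(3))"
```

```text
t: 1.13
tcp_pos: [0.4416, 0.2911, 0.2485]
tool_rot: [0.499, -0.501, 0.501, -0.499]
force: [0.5, 0.5, 0.1]
finger_gap: 1.0
[28.15524117  8.8484564  19.83831846] [[-0.005  0.     1.   ]
 [-1.     0.    -0.005]
 [-0.    -1.     0.   ]]
```

```bash
python3 -m handwheel '[3.5,1,2.5,0,0,0,8.5, 7,2,5,0,0,0,8.5, 10.5,3,7.5,0,0,0,8.5, 14,4,10,0,0,0,8.5, 17.5,5,12.5,0,0,0,8.5, 21,6,15,0,0,0,8.5, 24.5,7,17.5,0,0,0,8.5, 28.2,8.8,19.8,0,0,0,8.5, 28.2,8.8,19.8,0,0,0,8.5, 28.2,8.8,19.8,0,0,0,8.5]' 40
python3 -c "
from h import *
print(delta([.6385,.0085,.063]),R.from_quat(manip.sense()['tool_rot']).as_matrix().round(3))
d=manip.snapshot('top');cv2.imwrite('pics/t2.png',d['frame'][:,:,::-1])
d=manip.snapshot('side');cv2.imwrite('pics/s2.png',d['frame'][:,:,::-1])"
```

```text
t: 1.97
tcp_pos: [0.6412, 0.0057, 0.1582]
tool_rot: [0.499, -0.501, 0.502, -0.499]
force: [-0.8, 0.3, -1.0]
finger_gap: 0.994
[-0.29415151  9.52247923 -0.2793015 ] [[-0.005  0.     1.   ]
 [-1.    -0.001 -0.005]
 [ 0.001 -1.     0.   ]]
```

View pics/s2.png

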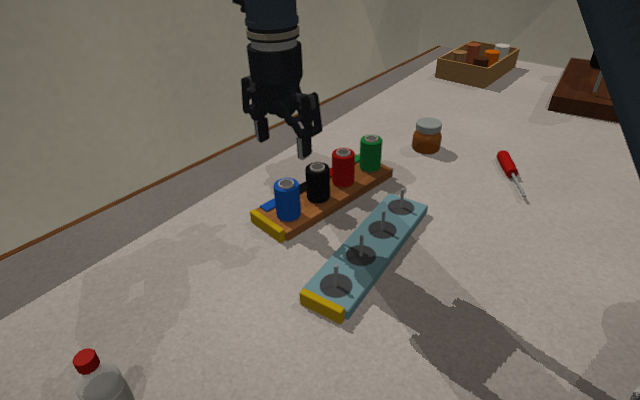

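The gripper hangs over blue (286,185), with jaws across the row and nothing in the way. Descending and gripping.

```bash
python3 -m handwheel '[-0.15,2.5,-0.15,0,0,0,8.5, -0.3,5,-0.3,0,0,0,8.5, -0.3,7.5,-0.3,0,0,0,8.5, -0.3,9.5,-0.3,0,0,0,8.5, -0.3,9.5,-0.3,0,0,0,8.5, -0.3,9.5,-0.3,0,0,0,4, -0.3,9.5,-0.3,0,0,0,4, -0.3,9.5,-0.3,0,0,0,4, -0.3,9.5,-0.3,0,0,0,4, -0.3,9.5,-0.3,0,0,0,4]' 40
python3 -c "
from h import *
s=manip.sense();print(s['force'],s['tcp_pos'],s['finger_gap']*8.54)"
```

```text
t: 2.9
tcp_pos: [0.6374, 0.0137, 0.0675]
tool_rot: [-0.499, 0.499, -0.501, 0.501]
force: [-0.8, 1.0, 6.5]
finger_gap: 0.502
[-0.76307721  0.98369098  6.49706926] [0.63741256 0.01374024 0.06754338] 4.290396744797817
```

```bash
python3 -m handwheel '[0,0,0,0,0,0,4, 0,0,0,0,0,0,4, 0,-2,0,0,0,0,4, 0,-4,0,0,0,0,4, 0,-6,0,0,0,0,4, 0,-8,0,0,0,0,4, 0,-9.5,0,0,0,0,4, 0,-9.5,0,0,0,0,4, 0,-9.5,0,0,0,0,4]' 40
cat > look.py <<'E'
from h import *
import sys
n=sys.argv[1]
for v in("top","side"):
    d=manip.snapshot(v);f=cv2.convertScaleAbs(d["frame"],alpha=1.6)[:,:,::-1]
    f=f[60:320,200:520] if v=="top" else f[60:340,220:480]
    cv2.imwrite(f"pics/{v}{n}.png",cv2.resize(f,None,fx=2,fy=2,interpolation=cv2.INTER_CUBIC))
s=manip.sense();print(s["t"],s["tcp_pos"].round(4) if hasattr(s["tcp_pos"],"round") else s["tcp_pos"],s["finger_gap"]*8.54,s["force"])
E
python3 look.py 3
```

```text
t: 3.65
tcp_pos: [0.6363, 0.0135, 0.1613]
tool_rot: [0.5, -0.499, 0.501, -0.501]
force: [-0.5, 0.6, -1.1]
finger_gap: 0.502
3.75 [0.635  0.0138 0.1593] 4.27865098770847 [-3.44204847e-01  8.02286843e-04 -8.59503325e-01]
```

View pics/side3.png

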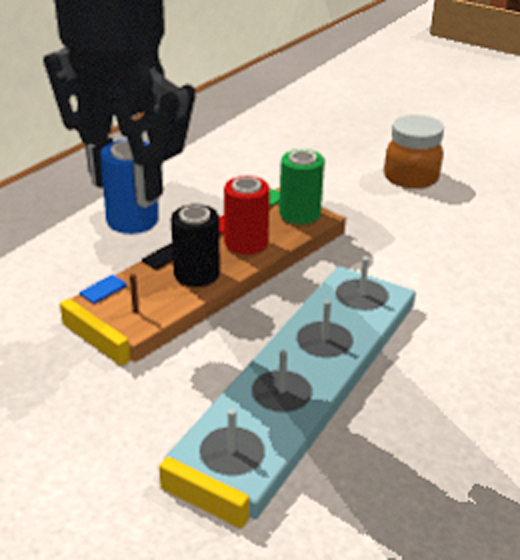

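View pics/top3.png

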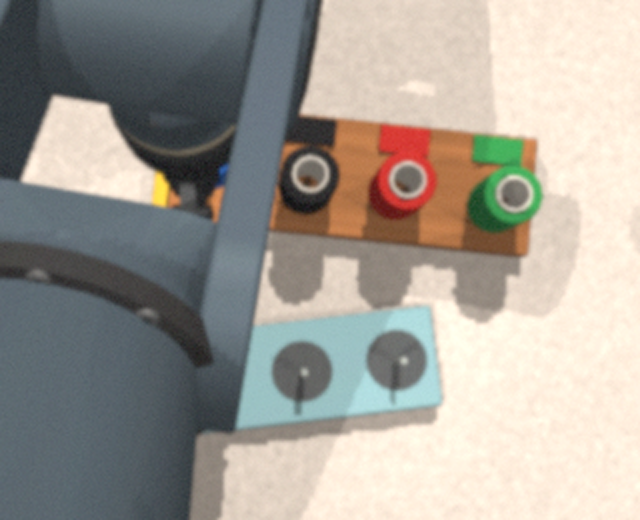

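Blue is held upright, at (130,190) in the side crop, and its rack pin is bare. I'll measure where the spool's axis sits relative to the TCP.

```bash
cat > ax.py <<'E'
from h import *
import sys
# axis offset of held spool along y: silhouette midpoints in side view, cast onto the plane x = tcp x
lim=dict(blue=((105,120,25),(122,255,255)),red=((0,170,30),(8,255,255)),green=((45,100,20),(85,255,255)),black=None)
def axis(col):
    d=manip.snapshot("side");s=manip.sense();tcp=np.array(s["tcp_pos"]);hsv=cv2.cvtColor(d["frame"],cv2.COLOR_RGB2HSV)
    c0=proj(d,tcp+[0,0,-.03])[0];m=cv2.inRange(hsv,*lim[col])
    y,x=np.mgrid[:400,:640];m[(abs(x-c0[0])>30)|(abs(y-c0[1])>35)]=0
    c=blobs(m)[0];k=np.zeros_like(m);cv2.drawContours(k,[c],-1,1,-1)
    rows=np.where(k.any(1))[0];b=rows.max();out=[]
    for r in range(b-14,b-7):
        cs=np.where(k[r])[0];mid=[(cs.min()+cs.max())/2,r];C,q=ray(d,mid);q=q[0]
        P=C+q*((tcp[0]-C[0])/q[0]);out.append([*(P-tcp),cs.max()-cs.min()+1])
    print("tcp",tcp.round(4));print((np.array(out)*1000).round(1)[::3].tolist(),"px width in last/1000")
    lo=c[:,0][c[:,0,1].argmax()];print("lowest px",lo, "expected bottom-centre px",proj(d,tcp+[0,np.mean(out,0)[1],-.0475])[0])
axis(sys.argv[1])
E
python3 ax.py blue
```

```text
tcp [0.6349 0.0138 0.1589]
[[0.0, -4.6, -27.6, 26000.0], [0.0, -4.1, -32.9, 26000.0], [-0.0, -3.5, -38.4, 26000.0]] px width in last/1000
lowest px [281 176] expected bottom-centre px [286.14640019 172.60056621]
```

```bash
python3 -m handwheel '[2,0,-1.8,0,0,0,4, 4.2,0,-3.8,0,0,0,4, 6.4,0,-5.8,0,0,0,4, 8.6,0,-7.8,0,0,0,4, 10.7,0,-9.8,0,0,0,4, 12.8,0,-11.7,0,0,0,4, 14.3,0,-13.1,0,0,0,4, 14.8,0,-13.6,0,0,0,4, 14.8,0,-13.6,0,0,0,4, 14.8,0,-13.6,0,0,0,4]' 40
python3 look.py 4; python3 ax.py blue;python3 -c "
from h import *
print(delta([.4985,-.134,.068]))"
```

```text
t: 4.63
tcp_pos: [0.5002, -0.1342, 0.1598]
tool_rot: [-0.5, 0.5, -0.5, 0.5]
force: [1.0, -0.4, -0.7]
finger_gap: 0.5
4.7333 [ 0.5008 -0.1337  0.1601] 4.28391580807997 [ 0.45761758  0.78435926 -2.00879973]
tcp [ 0.5009 -0.1336  0.1601]
[[0.0, 2.8, -23.5, 21000.0], [0.0, -3.3, -31.8, 26000.0], [0.0, -4.4, -38.0, 26000.0]] px width in last/1000
lowest px [400 165] expected bottom-centre px [403.17600683 162.49578388]
[ 0.04162653  9.21134082 -0.23863698]
```

View pics/side4.png

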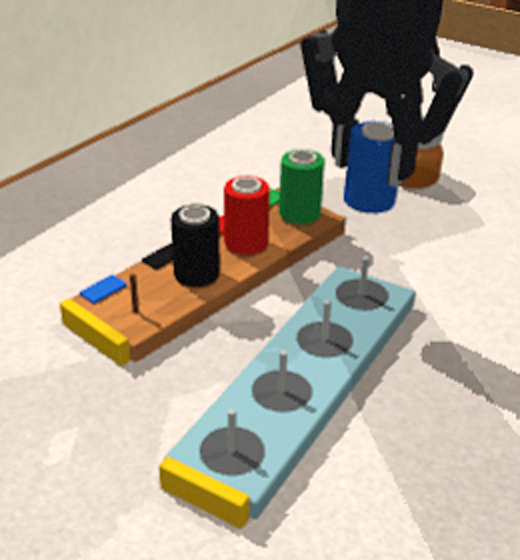

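Blue hangs over the far pin at about (365,260) in the side crop, within 2–3 mm. Lowering, checking and releasing.

```bash
python3 -m handwheel '[0,2,-0.2,0,0,0,4, 0,4,-0.2,0,0,0,4, 0,5,-0.2,0,0,0,4, 0,6,-0.2,0,0,0,4, 0,7,-0.2,0,0,0,4, 0,8,-0.2,0,0,0,4, 0,8.7,-0.2,0,0,0,4, 0,9,-0.2,0,0,0,4, 0,9,-0.2,0,0,0,4, 0,9,-0.2,0,0,0,4]' 40
python3 look.py 5
```

```text
t: 5.62
tcp_pos: [0.4982, -0.1345, 0.0704]
tool_rot: [-0.5, 0.5, -0.5, 0.5]
force: [0.1, -0.0, -0.8]
finger_gap: 0.504
5.7167 [ 0.4984 -0.1346  0.0708] 4.291765572323154 [ 0.00179716 -0.2953328  -0.78507934]
```

View pics/side5.png

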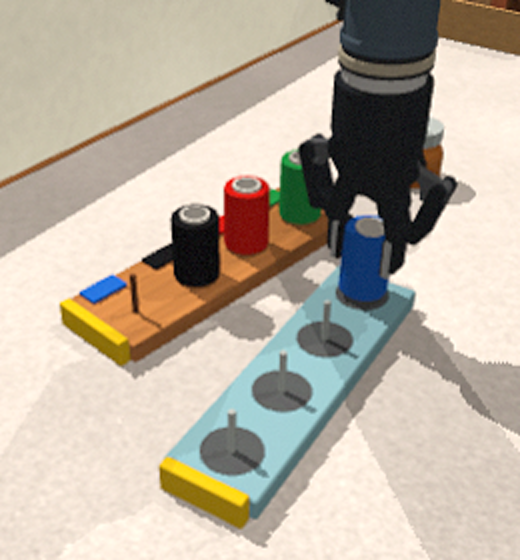

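Blue is over the pin with its lower rim just above the disc, and no contact yet. Lowering the last 3 mm and opening.

```bash
python3 -m handwheel '[0,0.2,0,0,0,0,4, 0,0.3,0,0,0,0,4, 0,0.3,0,0,0,0,4, 0,0.3,0,0,0,0,4.7, 0,0.3,0,0,0,0,6, 0,0.3,0,0,0,0,8, 0,0.3,0,0,0,0,8, 0,0.3,0,0,0,0,8, 0,0.3,0,0,0,0,8]' 40
python3 look.py 6;python3 -c "
from h import *
print(delta([.6335,-.0655,.16]))"
```

```text
t: 6.47
tcp_pos: [0.498, -0.1344, 0.0673]
tool_rot: [0.5, -0.5, 0.5, -0.5]
force: [0.6, -0.5, -0.4]
finger_gap: 0.937
6.5667 [ 0.498  -0.1343  0.0673] 8.017186284447327 [-0.18379042 -0.16821597  0.38914731]
[-6.87801829 -9.27142019 13.54986974]
```

View pics/side6.png

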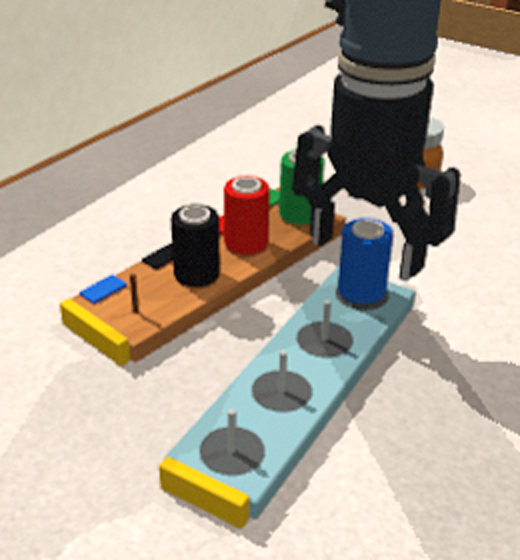

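Blue stands on its disc, upright and free of the jaws. Going up and over to black.

```bash
python3 -m handwheel '[0,-2.5,0,0,0,0,8.5, 0,-5.5,0,0,0,0,8.5, 0,-8.5,0,0,0,0,8.5, -0.5,-9.3,1,0,0,0,8.5, -2,-9.3,4,0,0,0,8.5, -3.7,-9.3,7.4,0,0,0,8.5, -5.4,-9.3,10.8,0,0,0,8.5, -6.9,-9.3,13.55,0,0,0,8.5, -6.9,-9.3,13.55,0,0,0,8.5, -6.9,-9.3,13.55,0,0,0,8.5]' 40
python3 look.py 7;python3 -c "
from h import *
print(delta([.6335,-.0655,.065]))"
```

```text
t: 7.4
tcp_pos: [0.6343, -0.0642, 0.1599]
tool_rot: [0.501, -0.499, 0.499, -0.501]
force: [0.8, 0.2, -0.2]
finger_gap: 0.995
7.5 [ 0.632  -0.0652  0.1597] 8.468567661584359 [-0.23488133 -0.01796905  0.16627264]
[0.03049097 9.46653765 0.1706547 ]
```

View pics/side7.png

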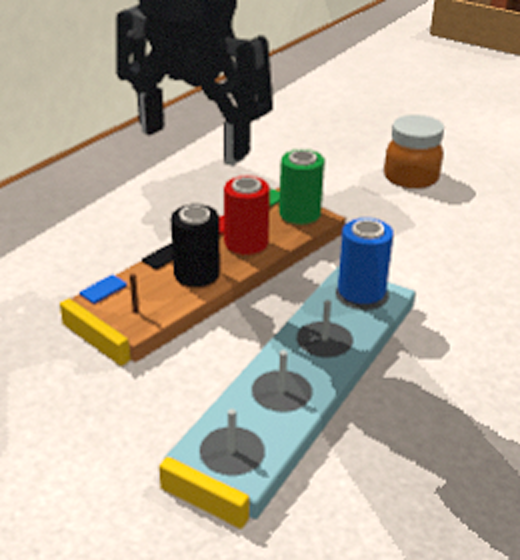

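Blue stands freely at (366,260) over its pin. Descending on black.

```bash
python3 -m handwheel '[0,2.5,0.1,0,0,0,8.5, 0,5,0.1,0,0,0,8.5, 0,7.5,0.1,0,0,0,8.5, 0,9.4,0.1,0,0,0,8.5, 0,9.4,0.1,0,0,0,8.5, 0,9.4,0.1,0,0,0,8.5, 0,9.4,0.1,0,0,0,4, 0,9.4,0.1,0,0,0,4, 0,9.4,0.1,0,0,0,4, 0,9.4,0.1,0,0,0,4]' 40
python3 -m handwheel '[0,0,0,0,0,0,4, 0,0,0,0,0,0,4]' 40
```

```text
t: 8.33
tcp_pos: [0.6352, -0.0656, 0.0681]
tool_rot: [0.5, -0.499, 0.501, -0.5]
force: [-2.0, -0.2, 3.4]
finger_gap: 0.515
t: 8.5
tcp_pos: [0.6352, -0.0656, 0.0681]
tool_rot: [0.5, -0.499, 0.501, -0.5]
force: [-1.1, -0.9, 5.9]
finger_gap: 0.513
```

```bash
python3 -m handwheel '[0,-2.5,0,0,0,0,4, 0,-5.5,0,0,0,0,4, 0,-8.3,0,0,0,0,4, 0,-9.2,-0.5,0,0,0,4, 0,-9.2,-3,0,0,0,4, 0,-9.2,-6.2,0,0,0,4, -0.1,-9.2,-9.4,0,0,0,4, -0.1,-9.2,-12.6,0,0,0,4, -0.1,-9.2,-14.6,0,0,0,4, -0.1,-9.2,-14.6,0,0,0,4]' 40
python3 -m handwheel '[0,0,0,0,0,0,4]' 40
python3 look.py 8;python3 -c "
from h import *
print(delta([.489,-.064,.068]))"
```

```text
t: 9.33
tcp_pos: [0.4815, -0.0624, 0.1573]
tool_rot: [-0.502, 0.503, -0.497, 0.498]
force: [-1.1, -0.3, -2.0]
finger_gap: 0.514
t: 9.42
tcp_pos: [0.487, -0.064, 0.158]
tool_rot: [-0.5, 0.5, -0.5, 0.5]
force: [0.8, -0.7, -0.7]
finger_gap: 0.51
9.5167 [ 0.4897 -0.0647  0.1584] 4.357826786789143 [ 0.70264072  0.17716259 -1.94038067]
[-0.07934239  9.03761742 -0.08331351]
```

View pics/side8.png

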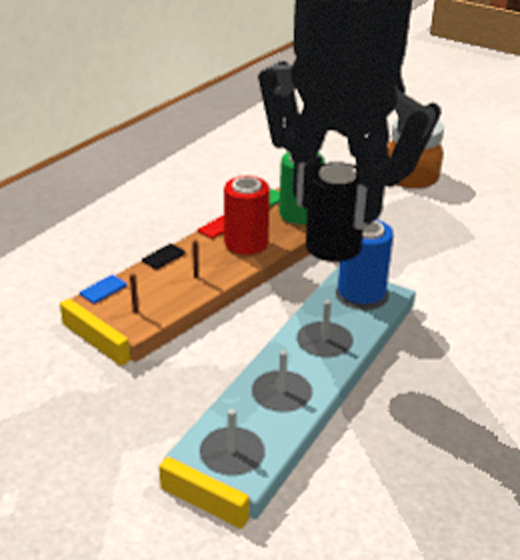

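Black hangs above its pin at (326,320). Lowering; I'll check the force before opening.

```bash
python3 -m handwheel '[0,2,-0.1,0,0,0,4, 0,4,-0.1,0,0,0,4, 0,5,-0.1,0,0,0,4, 0,6,-0.1,0,0,0,4, 0,7,-0.1,0,0,0,4, 0,8,-0.1,0,0,0,4, 0,8.6,-0.1,0,0,0,4, 0,9,-0.1,0,0,0,4, 0,9,-0.1,0,0,0,4, 0,9,-0.1,0,0,0,4]' 40
python3 look.py 9
```

```text
t: 10.35
tcp_pos: [0.4878, -0.0645, 0.0685]
tool_rot: [-0.5, 0.5, -0.5, 0.5]
force: [0.8, -0.3, -0.6]
finger_gap: 0.513
10.45 [ 0.4878 -0.0645  0.0685] 4.345741082800311 [-0.57782907  0.19845698 -1.3064233 ]
```

View pics/side9.png

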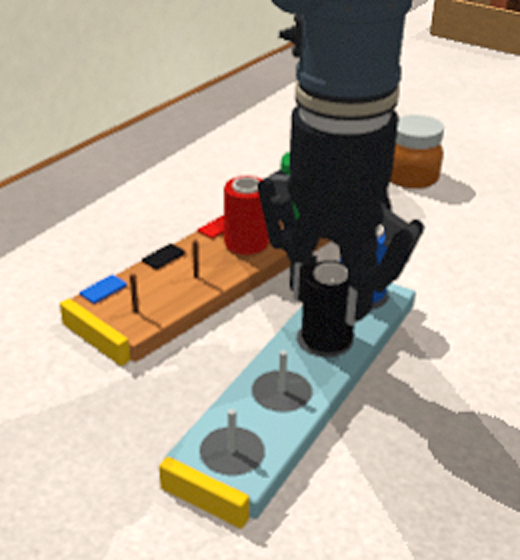

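Black is over its pin and almost seated. A final 2 mm, then open.

```bash
python3 -m handwheel '[0,0.1,0,0,0,0,4, 0,0.2,0,0,0,0,4, 0,0.2,0,0,0,0,4, 0,0.2,0,0,0,0,4.8, 0,0.2,0,0,0,0,6, 0,0.2,0,0,0,0,8, 0,0.2,0,0,0,0,8, 0,0.2,0,0,0,0,8]' 40
python3 look.py 10;python3 -c "
from h import *
print(delta([.6305,-.136,.16]))"
```

```text
t: 11.12
tcp_pos: [0.4875, -0.0643, 0.0661]
tool_rot: [0.5, -0.5, 0.5, -0.5]
force: [0.3, 0.1, 0.0]
finger_gap: 0.934
11.2167 [ 0.4875 -0.0644  0.0661] 7.988655944572949 [ 0.25619203  1.06332538 -0.70773736]
[ 7.166721   -9.39279916 14.29911317]
```

View pics/side10.png

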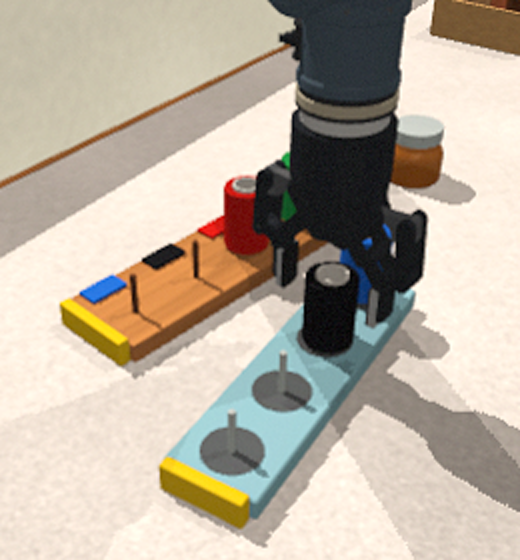

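Black stands upright and released. On to red.

```bash
python3 -m handwheel '[0,-2.5,0,0,0,0,8.5, 0,-5.5,0,0,0,0,8.5, 0,-8.5,0,0,0,0,8.5, 0.5,-9.4,1,0,0,0,8.5, 2,-9.4,4,0,0,0,8.5, 3.7,-9.4,7.4,0,0,0,8.5, 5.4,-9.4,10.8,0,0,0,8.5, 7.1,-9.4,14.3,0,0,0,8.5, 7.1,-9.4,14.3,0,0,0,8.5, 7.1,-9.4,14.3,0,0,0,8.5]' 40
python3 look.py 11;python3 -c "
from h import *
print(delta([.6305,-.136,.065]))"
```

```text
t: 12.05
tcp_pos: [0.632, -0.1364, 0.1597]
tool_rot: [0.5, -0.5, 0.5, -0.5]
force: [-1.6, 0.1, -0.1]
finger_gap: 0.996
12.15 [ 0.6291 -0.1346  0.1594] 8.504403640733576 [-0.83111685  0.44066111 -0.17104198]
[0.15021629 9.43596951 0.17330896]
```

View pics/side11.png

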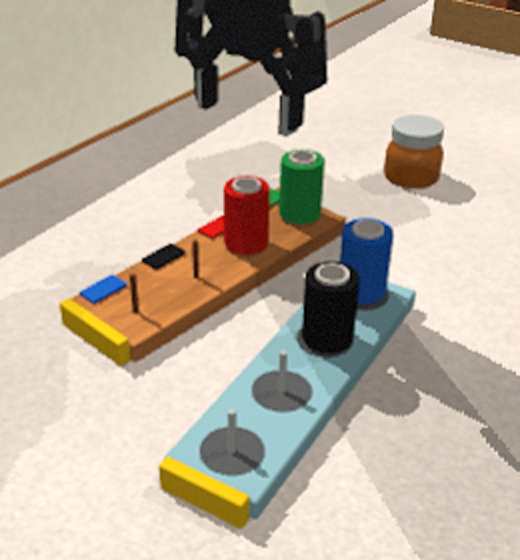

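Blue and black stand on the two far pins. The jaws are above red (246,215). Descending.

```bash
python3 -m handwheel '[0.1,2.5,0.1,0,0,0,8.5, 0.1,5,0.1,0,0,0,8.5, 0.1,7.5,0.1,0,0,0,8.5, 0.1,9.4,0.1,0,0,0,8.5, 0.1,9.4,0.1,0,0,0,8.5, 0.1,9.4,0.1,0,0,0,8.5, 0.1,9.4,0.1,0,0,0,4, 0.1,9.4,0.1,0,0,0,4, 0.1,9.4,0.1,0,0,0,4, 0.1,9.4,0.1,0,0,0,4]' 40
python3 -m handwheel '[0,0,0,0,0,0,4, 0,0,0,0,0,0,4]' 40
python3 -c "
from h import *
print(delta([.4795,.0105,.16]))"
```

```text
t: 12.98
tcp_pos: [0.6321, -0.1365, 0.068]
tool_rot: [0.5, -0.499, 0.501, -0.5]
force: [-0.8, 0.8, 4.5]
finger_gap: 0.499
t: 13.15
tcp_pos: [0.6321, -0.1365, 0.068]
tool_rot: [0.5, -0.499, 0.501, -0.5]
force: [-2.1, -0.0, 6.7]
finger_gap: 0.495
[-14.70291059  -9.23651536 -15.23843447]
```

```bash
python3 -m handwheel '[0,-2.5,0,0,0,0,4, 0,-5.5,0,0,0,0,4, 0,-8.3,0,0,0,0,4, -0.3,-9.2,-0.3,0,0,0,4, -2.2,-9.2,-2.3,0,0,0,4, -4.8,-9.2,-5,0,0,0,4, -7.4,-9.2,-7.7,0,0,0,4, -10,-9.2,-10.4,0,0,0,4, -12.6,-9.2,-13.1,0,0,0,4, -14.7,-9.2,-15.2,0,0,0,4]' 40
python3 -m handwheel '[0,0,0,0,0,0,4, 0,0,0,0,0,0,4, 0,0,0,0,0,0,4]' 40
python3 look.py 12;python3 ax.py red;python3 -c "
from h import *
print(delta([.4795,.0105,.068]))"
```

```text
t: 13.98
tcp_pos: [0.4755, 0.0127, 0.1576]
tool_rot: [-0.501, 0.501, -0.499, 0.499]
force: [-1.0, 0.1, -1.6]
finger_gap: 0.494
t: 14.23
tcp_pos: [0.4803, 0.0105, 0.1583]
tool_rot: [-0.5, 0.499, -0.5, 0.501]
force: [0.2, 0.4, -2.0]
finger_gap: 0.498
14.3333 [0.481  0.0098 0.1583] 4.24188543362149 [-0.14549084 -0.48760571 -1.77248007]
tcp [0.4809 0.0097 0.1583]
[[0.0, -0.2, -33.6, 31000.0], [0.0, -0.5, -39.2, 31000.0], [0.0, -2.1, -45.5, 30000.0]] px width in last/1000
lowest px [356 214] expected bottom-centre px [361.95496527 207.5168531 ]
[-0.0802722   9.02571546 -0.15449162]
```

View pics/side12.png

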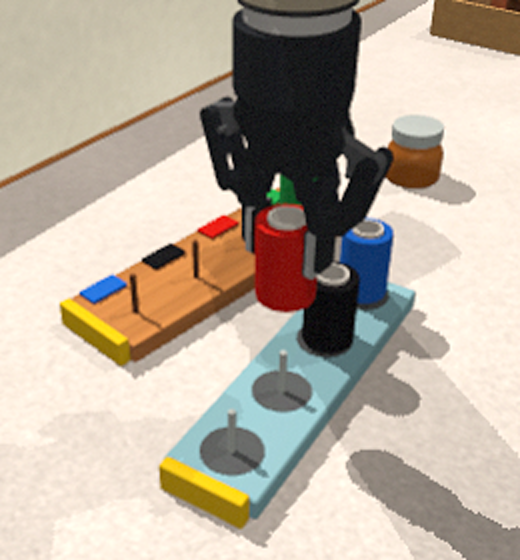

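Red hangs over the pin at (283,370), with its axis within 2 mm. Lowering.

```bash
python3 -m handwheel '[-0.1,2,-0.1,0,0,0,4, -0.1,4,-0.1,0,0,0,4, -0.1,5,-0.1,0,0,0,4, -0.1,6,-0.1,0,0,0,4, -0.1,7,-0.1,0,0,0,4, -0.1,8,-0.1,0,0,0,4, -0.1,8.6,-0.1,0,0,0,4, -0.1,9,-0.1,0,0,0,4, -0.1,9,-0.1,0,0,0,4, -0.1,9,-0.1,0,0,0,4]' 40
python3 look.py 13
```

```text
t: 15.22
tcp_pos: [0.4789, 0.0114, 0.0683]
tool_rot: [0.5, -0.5, 0.5, -0.5]
force: [0.2, -0.4, -1.6]
finger_gap: 0.496
15.3167 [0.4789 0.0115 0.0685] 4.232267167955072 [ 0.83308615 -0.54672335 -0.73099598]
```

View pics/side13.png

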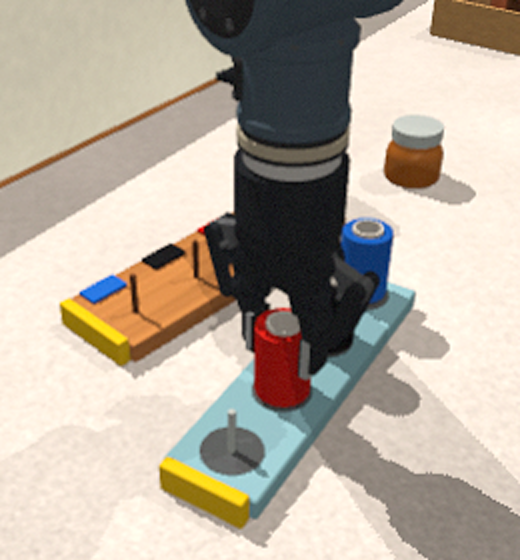

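Red is on its pin and almost down. Final 2 mm, then release.

```bash
python3 -m handwheel '[0,0.1,0,0,0,0,4, 0,0.2,0,0,0,0,4, 0,0.2,0,0,0,0,4, 0,0.2,0,0,0,0,4.8, 0,0.2,0,0,0,0,6, 0,0.2,0,0,0,0,8, 0,0.2,0,0,0,0,8, 0,0.2,0,0,0,0,8]' 40
python3 look.py 14;python3 -c "
from h import *
print(delta([.622,-.2145,.16]))"
```

```text
t: 15.98
tcp_pos: [0.4785, 0.0117, 0.0662]
tool_rot: [0.5, -0.5, 0.5, -0.5]
force: [0.3, 0.2, 0.9]
finger_gap: 0.939
16.0833 [0.4784 0.0117 0.0662] 8.010080025876427 [ 0.4586896   0.7553396  -0.40439719]
[22.62334543 -9.38684727 14.34326771]
```

View pics/side14.png

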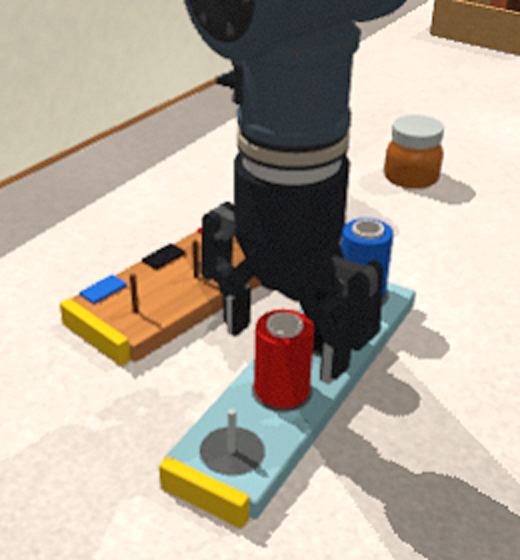

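Red stands released. Up, then to green.

```bash
python3 -m handwheel '[0,-2.5,0,0,0,0,8.5, 0,-5.5,0,0,0,0,8.5, 0,-8.5,0,0,0,0,8.5, 1,-9.4,0.6,0,0,0,8.5, 4,-9.4,2.5,0,0,0,8.5, 7.3,-9.4,4.6,0,0,0,8.5, 10.6,-9.4,6.7,0,0,0,8.5, 14,-9.4,8.9,0,0,0,8.5, 17.3,-9.4,11,0,0,0,8.5, 20.6,-9.4,13,0,0,0,8.5]' 40
python3 -m handwheel '[2,0,1.3,0,0,0,8.5, 2,0,1.3,0,0,0,8.5, 2,0,1.3,0,0,0,8.5, 2,0,1.3,0,0,0,8.5]' 40
python3 look.py 15;python3 -c "
from h import *
print(delta([.622,-.2145,.065]))"
```

```text
t: 16.92
tcp_pos: [0.6092, -0.196, 0.1601]
tool_rot: [-0.5, 0.5, -0.5, 0.5]
force: [-0.2, 0.4, 0.2]
finger_gap: 0.996
t: 17.25
tcp_pos: [0.6204, -0.2134, 0.1595]
tool_rot: [-0.5, 0.501, -0.499, 0.5]
force: [-0.3, 0.2, 0.3]
finger_gap: 0.999
17.35 [ 0.6205 -0.2127  0.1599] 8.491120034522114 [ 0.09176577  0.08740362 -0.98732431]
[0.19066623 9.49298064 0.16438411]
```

View pics/side15.png

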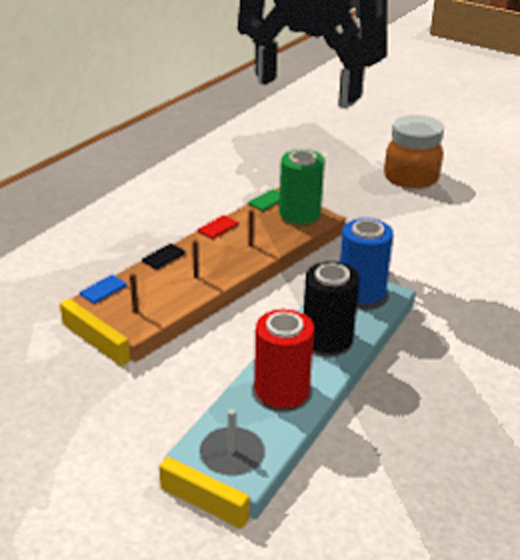

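Three spools stand in place and the jaws are above green (302,185). Descending.

```bash
python3 -m handwheel '[0.1,2.5,0.1,0,0,0,8.5, 0.1,5,0.1,0,0,0,8.5, 0.1,7.5,0.1,0,0,0,8.5, 0.1,9.4,0.1,0,0,0,8.5, 0.1,9.4,0.1,0,0,0,8.5, 0.1,9.4,0.1,0,0,0,8.5, 0.1,9.4,0.1,0,0,0,4, 0.1,9.4,0.1,0,0,0,4, 0.1,9.4,0.1,0,0,0,4, 0.1,9.4,0.1,0,0,0,4]' 40
python3 -m handwheel '[0,0,0,0,0,0,4, 0,0,0,0,0,0,4]' 40
python3 -c "
from h import *
print(delta([.4695,.0845,.16]))"
```

```text
t: 18.18
tcp_pos: [0.6232, -0.2157, 0.0682]
tool_rot: [0.5, -0.499, 0.501, -0.5]
force: [-1.2, -0.1, 3.9]
finger_gap: 0.509
t: 18.35
tcp_pos: [0.6232, -0.2157, 0.0682]
tool_rot: [0.5, -0.499, 0.501, -0.5]
force: [-2.2, 0.7, 7.3]
finger_gap: 0.516
[-30.0183904   -9.24686012 -15.34407031]
```

```bash
python3 -m handwheel '[0,-2.5,0,0,0,0,4, 0,-5.5,0,0,0,0,4, 0,-8.5,0,0,0,0,4, -0.3,-10,-0.2,0,0,0,4, -2.5,-10,-1.3,0,0,0,4, -5.5,-10,-2.8,0,0,0,4, -8.5,-10,-4.4,0,0,0,4, -11.5,-10,-5.9,0,0,0,4, -14.5,-10,-7.4,0,0,0,4, -17.5,-10,-8.9,0,0,0,4]' 40
python3 -m handwheel '[-3,0,-1.5,0,0,0,4, -6,0,-3.1,0,0,0,4, -9,0,-4.7,0,0,0,4, -11.5,0,-6,0,0,0,4, -12.4,0,-6.4,0,0,0,4, -12.4,0,-6.4,0,0,0,4, -12.4,0,-6.4,0,0,0,4, -12.4,0,-6.4,0,0,0,4]' 40
python3 look.py 16;python3 ax.py green;python3 -c "
from h import *
print(delta([.4695,.084,.068]))"
```

```text
t: 19.18
tcp_pos: [0.532, -0.0389, 0.166]
tool_rot: [-0.5, 0.5, -0.5, 0.5]
force: [0.3, 0.3, -1.7]
finger_gap: 0.512
t: 19.85
tcp_pos: [0.4709, 0.0827, 0.1665]
tool_rot: [0.5, -0.499, 0.501, -0.5]
force: [0.8, -0.1, -1.7]
finger_gap: 0.51
19.95 [0.4708 0.0824 0.1664] 4.373006304898848 [-0.77879893  0.91461645 -1.47973274]
tcp [0.4705 0.0824 0.1663]
[[0.0, 0.3, -38.3, 32000.0], [0.0, 0.3, -43.4, 32000.0], [0.0, -0.7, -49.2, 31000.0]] px width in last/1000
lowest px [331 240] expected bottom-centre px [335.6530771  231.28149594]
[-0.15913637  9.82858453 -0.11130969]
```

View pics/side16.png

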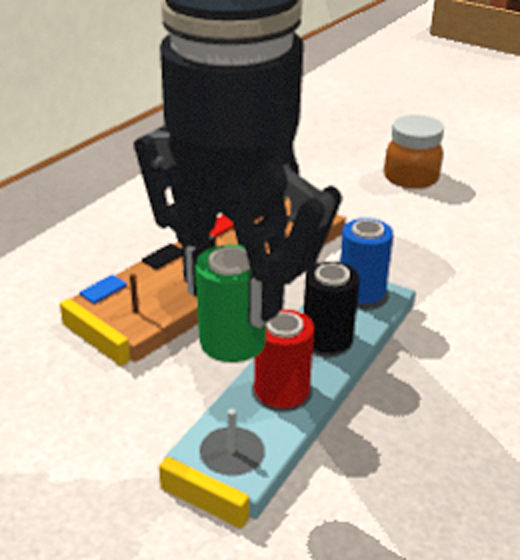

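Green hangs upright over the last pin (232,430), within 2 mm. Lowering.

```bash
python3 -m handwheel '[-0.1,2,-0.1,0,0,0,4, -0.1,4,-0.1,0,0,0,4, -0.1,5,-0.1,0,0,0,4, -0.1,6,-0.1,0,0,0,4, -0.1,7,-0.1,0,0,0,4, -0.1,8,-0.1,0,0,0,4, -0.1,9,-0.1,0,0,0,4, -0.1,9.8,-0.1,0,0,0,4, -0.1,9.8,-0.1,0,0,0,4, -0.1,9.8,-0.1,0,0,0,4]' 40
python3 look.py 17
```

```text
t: 20.83
tcp_pos: [0.4687, 0.0842, 0.0679]
tool_rot: [-0.5, 0.5, -0.5, 0.5]
force: [0.4, -0.4, -1.9]
finger_gap: 0.509
20.9333 [0.4688 0.0844 0.0682] 4.347005632832849 [-0.08348732 -0.15970739 -1.91545838]
```

View pics/side17.png

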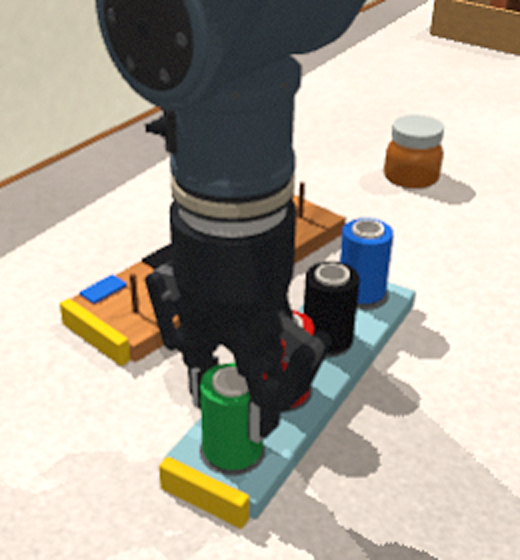

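Green is over its pin and nearly down. Final 2 mm and release, then up and away to the left so that the top camera sees the stand.

```bash
python3 -m handwheel '[0,0.1,0,0,0,0,4, 0,0.2,0,0,0,0,4, 0,0.2,0,0,0,0,4, 0,0.2,0,0,0,0,4.8, 0,0.2,0,0,0,0,6, 0,0.2,0,0,0,0,8, 0,0.2,0,0,0,0,8, 0,0.2,0,0,0,0,8]' 40
python3 look.py 18
python3 -m handwheel '[0,-2.5,0,0,0,0,8.5, 0,-5.5,0,0,0,0,8.5, 0,-8.5,0,0,0,0,8.5, 0,-11.5,0,0,0,0,8.5, 0,-14.5,0,0,0,0,8.5, 0,-17,0,0,0,0,8.5, -2,-18,0,0,0,0,8.5, -5,-18,0,0,0,0,8.5, -8,-18,0,0,0,0,8.5, -11,-18,0,0,0,0,8.5]' 40
python3 -m handwheel '[-3,0,-0.5,0,0,0,8.5, -6,0,-1,0,0,0,8.5, -9,0,-2,0,0,0,8.5, -12,0,-3,0,0,0,8.5, -15,0,-4,0,0,0,8.5, -18,0,-5,0,0,0,8.5, -21,0,-7,0,0,0,8.5, -24,0,-9,0,0,0,8.5, -26,0,-11,0,0,0,8.5, -26,0,-11,0,0,0,8.5]' 40
python3 look.py 19
```

```text
t: 21.6
tcp_pos: [0.4685, 0.0846, 0.0662]
tool_rot: [0.5, -0.5, 0.5, -0.5]
force: [0.5, 0.3, 1.3]
finger_gap: 0.932
21.7 [0.4684 0.0846 0.0662] 7.995939008990809 [ 0.64843425 -0.14816924 -0.84317644]
t: 22.53
tcp_pos: [0.4682, 0.1956, 0.2467]
tool_rot: [0.5, -0.5, 0.5, -0.5]
force: [0.5, 0.5, 0.2]
finger_gap: 0.997
t: 23.37
tcp_pos: [0.3541, 0.4577, 0.2459]
tool_rot: [0.502, -0.499, 0.498, -0.501]
force: [-0.5, 0.8, -0.2]
finger_gap: 0.997
23.4667 [0.3571 0.455  0.2459] 8.478296145315047 [ 0.66580172 -0.14554546  0.47313152]
```

View pics/side19.png

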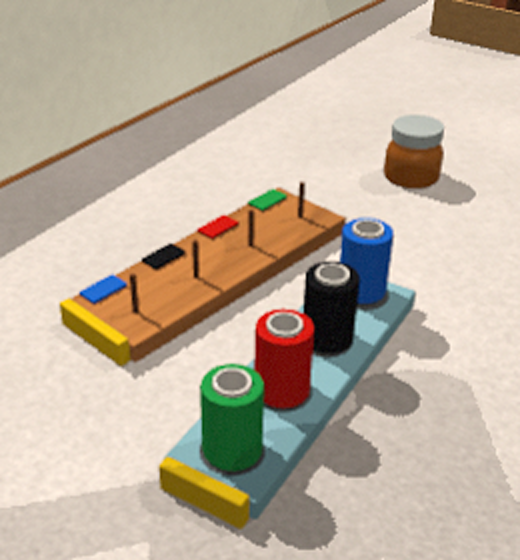

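View pics/top19.png

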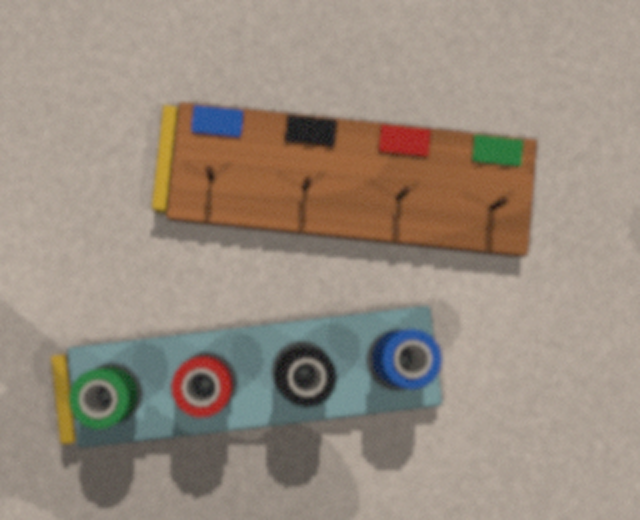

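All four stand in the order green (at yellow), red, black, blue. One last check of their positions and top heights.

Run:
```python
from h import *
d=manip.snapshot("top");Rm=cv2.Rodrigues(np.array(d["rvec"]))[0];t=np.array(d["tvec"])
uv=(np.array([(98,398),(204,386),(307,377),(413,358)])+.5)/2-.5+[200,60]
P=onz(d,uv,.09)[:,:2];T=np.array([[.4695,.0845],[.4795,.0105],[.489,-.064],[.4985,-.1385]])
print("offset from pins mm",((P-T)*1000).round(1).tolist())
c,_=ray(d,uv)
for u in uv:
    v,w=np.mgrid[int(u[1])-12:int(u[1])+13,int(u[0])-12:int(u[0])+13]
    z=d["depth"][v,w].ravel();_,q=ray(d,np.c_[w.ravel(),v.ravel()]);h=(c+q*z[:,None])[z>0,2]
    print("top height",np.percentile(h,[75,85,92]).round(4))
```

```text
offset from pins mm [[-0.4, 0.8], [-0.6, -1.1], [-2.6, -0.2], [2.4, -1.7]]
top height [0.0874 0.0884 0.0894]
top height [0.0876 0.0886 0.0895]
top height [0.0875 0.0883 0.0897]
top height [0.0875 0.0887 0.0896]
```

Every spool top is at 87–90 mm as it should be, and the offsets from the pins (up to 3 mm) are within the 8 mm bore clearance. Handing in.

```bash
python3 -c "
from station import manip
print(manip.sign_off(), manip.sense()['t'])"
```

```text
the job is handed in; nothing more can be done
the job is handed in; nothing more can be done
```

All four spools are on the stand in reverse order. Counting from the stand's yellow mark they run green, red, black, blue, so blue, from the rack's yellow end, is on the farthest pin. Each was moved upright, lowered over its pin and released, and the job was handed in at about 23.5 s.

- **Last checks:** all four spools stand upright, with tops at 87–90 mm (90 mm expected when fully down). Their axes are within 3 mm of the pins, against 8 mm of bore clearance.
- **Forces:** the highest reading in the move reports was about 7 N. The gripper was well clear of everything at the end.
- **Deviation:** blue was gripped about 4–5 mm off the jaw centre. I measured this and corrected for it before placing. No check failed, and the station reported no verdict.

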